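# Wedge up the magnetic stirrer to free its front feet

### The arm

A 7-joint arm with a two-finger parallel gripper is mounted at the origin on the work surface. World frame = base frame: x ahead of the robot, y to its left, z up, the work surface at z = 0. Lengths are in mm, angles in rad, forces in N, time in s.
With the tool pointing down it reaches from about 400 to 900 mm from the base axis. Payload 5.6 kg.
Tool frame: the origin (TCP) lies between the finger pads; the fingertips stand robot.finger_overhang ahead of it and the grasp point (between the pads) lies 3 mm ahead of it (robot.finger_overhang is the distance from the TCP to the fingertips, in mm); z points along the fingers, y is the line along which they close (so a half turn about z gives the same grasp; the last joint's range is limited). The gripper opens to 92 mm and grips with 3 to 60 N. Pads are 20 mm wide; open, the fingers measure 128 mm over their backs; the gripper's body (75 mm by 189 mm) begins 69 mm behind the grasp point.
Start: joints at [-1.251, 0.468, -0.012, 1.603, 0.006, 1.071, -0.056], TCP at [230.721, 607.681, 236.592] pointing down, gripper open.
Joint ranges: [-2.53, 2.53], [-0.31, 2.02], [-1.57, 1.55], [0.28, 2.44], [-1.29, 4.43], [0.15, 1.84], [-2.92, 2.92]. Speed limits (rad/s): [2.57, 2.57, 3.14, 3.14, 3.14, 3.14, 3.14].

### API

Orientations are given as a rotation vector (axis times angle).
In Python, from cell import robot, eyes, kinematics gives the robot as it stands (robot), with the cameras (eyes) and the kinematics (kinematics). Calls block until the motion is done:
- robot.movep(position, orientation): joint-space move of the TCP to a pose.
- robot.servo_line(position, feed=150, rotation=None): straight line of the TCP; rotation=None keeps the orientation; feed is the mean speed in mm/s.
- robot.goto_joints(angles): joint-space move.
- robot.grip(opening, newtons=None): opening from 0.0 (shut) to 1.0 (fully open); newtons is the grip in N (None keeps the last); returns when the fingers have stopped.
- robot.hold(seconds).
- kinematics.ik(position, orientation): joint angles nearest the present ones, or None.
- eyes.read_camera(name): name is "scene" or "top" or "wrist"; returns the picture (420x560x3 uint8, red, green, blue); there is no depth.
- eyes.camera_info(name): a dict with "camera_matrix" (3x3 intrinsics, pixels), "R" (3x3) and "t" (3): a world point X has camera coordinates R X + t. Camera axes: x right, y down, z forward; pixel columns grow to the right and rows downward; lengths in mm; the calibration is good to about 2 mm. The wrist camera is an equidistant fisheye: a pixel r from the principal point sees the ray r / f radians off the axis. A picture is of the moment at which its call begins: read the wrist's pose just before it. camera_info takes no time and is no camera call; for the wrist camera it gives the pose at the moment of the call.
A pose or a line that the arm cannot do raises robot.IKError and nothing moves.
- robot.job_done(): hands the job in; it is judged then, once.
Readings, each from a call of its own:
- robot.read_t(): time.
- robot.read_joints(): joint angles.
- robot.read_joint_velocities(): joint speeds.
- robot.read_joint_torque(): joint torques, N m.
- robot.read_tcp_pos(): TCP position.
- robot.read_tcp_rot(): TCP orientation.
- robot.read_contact_force(): force on the tool from outside, world axes, zero at the start.
- robot.read_wrist_torque(): the same for the moment, N m.
- robot.read_grip_width(): opening from 0.0 (shut) to 1.0 (fully open).
- robot.read_grip_force(): force on a finger pad.
Only numpy, scipy, OpenCV 4.12 (cv2) and the standard library are available. Lean on these libraries where they do the work, as an engineer would, in place of code of your own. Each camera call takes 0.05 s, during which the arm holds its last target. There are 200 camera calls.

### The job

A front foot of the magnetic stirrer is to be refitted: pull open the top drawer of the small bench-top drawer unit, take out the orange levelling wedge, and push its thin end along the bench under the middle of the stirrer's front edge until both front feet just clear the bench, by about 3 mm. Do not shove the stirrer along the bench, knock over or push aside the glassware and other things around, or touch the stirrer with the gripper. Finish while holding: keep the wedge in the gripper, the stirrer resting on it, so that a colleague can reach the foot.

Things in the scene. Friction and masses are not known exactly. Their poses are not given: they have to be found in the camera images.
- cabinet: small grey drawer unit, 240 deep x 240 wide x 140 mm high, fixed to the bench, with two white-fronted drawers one above the other; origin at the centre of its underside on the bench; its drawers face its own -x side (towards the robot) and slide out along its -x
- cabinet_drawer0 (a joint): opening of the top drawer in m: 0 shut, up to 0.165; runs with about 1 N of friction. The drawer's floor is 80 mm above the bench, its inside 195 mm long x 198 mm wide x 38 mm deep; its front panel is 21 mm thick including the drawer's front wall. It may start up to 10 mm ajar. A boss head lies loose in it behind the wedge
- cabinet_drawer0_handle (a point): middle of the top drawer's steel bar handle, a horizontal round bar 11 mm thick and 120 mm long that runs along the cabinet's y, 35 mm out from the drawer's front and 102 mm above the bench
- wedge: orange plastic levelling wedge, 130 long x 34 wide mm, 90 g, lying flat across the front of the top drawer. Origin under the middle of its length, on its underside; x axis to the thin end. Thin end (x = +65 mm) 3 mm thick; the top rises evenly by 15 mm per 100 mm to 18 mm at x = -35 mm; behind that the grip block, 30 long x 34 wide x 30 mm high
- wedge_tip (a point): middle of the wedge's thin end, on its underside
- wedge_grip (a point): middle of the wedge's grip block, 24 mm above the wedge's underside, 115 mm behind the thin end; place to grasp it across its 34 mm width
- stirrer: white magnetic stirrer with a round grey metal plate and a white stir bar on top, 200 deep x 160 wide x 65 mm high, about 1.1 kg, dark panel in front, free on four rubber feet 9 mm high, 18 mm across. Origin on the bench under the centre of its round plate; its front faces its own -x side. Front edge at x = -120 mm, rear +80 mm, front feet at x = -95, rear feet at x = +55, all at y = +-62 mm
- stirrer_front_edge (a point): middle of the lower front edge of the stirrer's housing; the flat underside is 9 mm above the bench while all feet stand, so the wedge meets the edge when its tip is about 40 mm past it, and each further 10 mm of push raises the front feet by about 1.3 mm
- stirrer_foot_left (a point): centre of the underside of the front foot at the stirrer's +y side; height 0 while it stands on the bench
- stirrer_foot_right (a point): centre of the underside of the front foot at the stirrer's -y side; height 0 while it stands on the bench
- pen: red pen, 140 mm long, 9 mm thick, lying on the bench; origin at the middle of its underside, x axis along it
- reagent: white plastic bottle with purple cap and label, 42 mm across, 100 mm high; origin at the centre of its underside
- beaker: glass beaker with a blue solid in it, 68 mm across, 92 mm high; origin at the centre of its underside
- spoon: metal spoon with a wooden handle, 150 mm long, lying on the bench near the robot's left; a basket of glassware, a tripod and other equipment stand fixed farther out at both sides and along the back

How it is judged (in metres and radians):
On the way, in this order (a step that is already met when the one before it is completed fails the run):
1. the top drawer is pulled open (value of joint cabinet_drawer0 above 0.09 m), for 0.1 s.
2. the wedge is lifted out of the drawer in the gripper (contact force between the fingers and wedge above 2 N and height (world z) of wedge above 0.12 m), for 0.1 s.
3. the wedge's thin end is under the stirrer's front edge, held in the gripper, with the stirrer still on its feet (contact force between the fingers and wedge above 2 N and x of wedge_tip in the frame of stirrer_front_edge above 0.005 m and y of wedge_tip in the frame of stirrer_front_edge between -0.08 and 0.08 m and height (world z) of wedge_tip below 0.008 m and height (world z) of each of stirrer_foot_left, stirrer_foot_right below 0.0015 m), for 0.05 s.
At the end, for the whole second after the job is handed in: Both front feet 1.2 to 5.5 mm off the bench, stirrer resting on the wedge (over 1.5 N) and shifted under 20 mm; wedge tip on the bench within 30 mm of the stirrer's centre line; fingers still grip the wedge (over 2 N), gripper and arm off the stirrer, all at rest (height (world z) of stirrer_foot_left between 0.0012 and 0.0055 m and height (world z) of stirrer_foot_right between 0.0012 and 0.0055 m and contact force between wedge and stirrer above 1.5 N and contact force between the fingers and wedge above 2 N and contact force between each of the arm, the fingers and stirrer below 0.2 N and y of wedge_tip in the frame of stirrer between -0.03 and 0.03 m and height (world z) of wedge_tip below 0.005 m and distance of stirrer from where it was at the start of the episode below 0.02 m and linear speed of each of stirrer, wedge below 0.02 m/s); the arm keeps its last pose, push and grip.
It fails at once if the stirrer is shoved along the bench by 25 mm or more (distance of stirrer from where it was at the start of the episode above 0.025 m).
It fails at once if the gripper or arm touches the stirrer (contact force between any of the fingers, the arm and stirrer above 1 N).
It fails at once if a thing standing around is pushed aside by more than 25 mm (distance of any of pen, reagent, beaker, spoon from where it was at the start of the episode above 0.025 m).
It fails at once if glassware or a bottle is knocked over (angle between any of reagent, beaker's own z axis and vertical above 0.5 rad).
It also fails if it takes over 58 s, if anything falls off the work surface, if the arm or the gripper's body presses on something with over 40 N, if the wrist force passes 120 N, or if a joint passes its speed limit or range.

## Working session

There is one attempt and no reset: what is moved stays moved. The work goes in short steps, each a Python script; the robot and the scene stay as the last script left them, time stands still between calls to the robot, and variables do not carry over. Pictures are saved under pics/ and viewed, at most 10 in all, crops included, and the job is handed in when it is done.

```bash
ls; mkdir -p pics
python3 - <<'E'
from cell import robot, eyes, kinematics
import cv2,numpy as np
for n in("scene","top"):
    im=eyes.read_camera(n); np.save(f"{n}.npy",im); cv2.imwrite(f"pics/{n}0.png",im[:,:,::-1])
    i=eyes.camera_info(n); print(n,np.round(i["camera_matrix"],1).tolist(),np.round(-i["R"].T@i["t"]),np.round(i["R"],3).tolist())
print(robot.finger_overhang,robot.read_tcp_rot(),robot.read_t(),robot.read_grip_width())
E
```

```text
cell.py
pics
scene [[452.1, 0.0, 280.5], [0.0, 452.1, 207.4], [0.0, 0.0, 1.0]] [1601. -482. 1045.] [[0.437, 0.899, 0.001], [0.569, -0.276, -0.775], [-0.697, 0.34, -0.632]]
top [[394.0, 0.0, 281.3], [0.0, 394.0, 210.4], [0.0, 0.0, 1.0]] [ 368.   21. 1159.] [[0.022, -1.0, 0.018], [-0.981, -0.025, -0.194], [0.195, -0.014, -0.981]]
22.0 [-5.66858578e-01 -3.08986177e+00  2.45127764e-03] 0.1 1.0023739126841376
```

View pics/scene0.png

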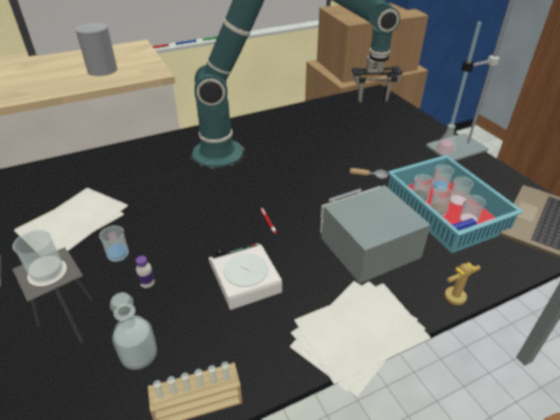

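View pics/top0.png

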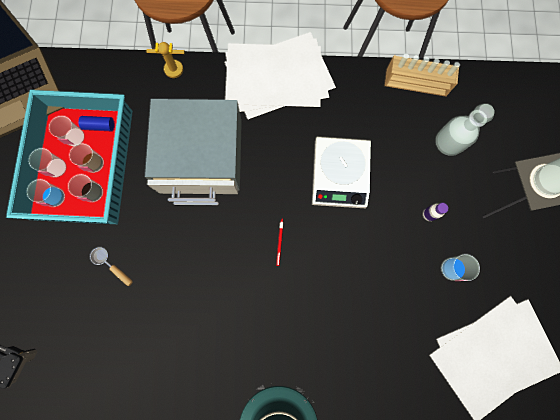

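The scene view shows everything from behind. In the top view the cabinet is at cols 146–241 and rows 98–205, with its handle at about (193,201). The stirrer is at about (342,172) with its front facing the robot, and the pen is at (280,242). I'll enlarge the relevant part.

```bash
cat > h.py <<'E'
import numpy as np,cv2
from scipy.spatial.transform import Rotation as Rot
from cell import robot, eyes, kinematics
def ray(n,uv,info=None):
    i=info or eyes.camera_info(n); K=np.array(i["camera_matrix"]);R=np.array(i["R"]);t=np.array(i["t"])
    p=np.array([(uv[0]-K[0,2])/K[0,0],(uv[1]-K[1,2])/K[1,1]])
    if n=="wrist":
        r=np.hypot(*p); d=np.array([*(p/max(r,1e-9)*np.sin(r)),np.cos(r)])
    else: d=np.array([*p,1.])
    return -R.T@t,R.T@d
def onplane(n,uv,z,info=None):
    c,d=ray(n,uv,info); return c+d*(z-c[2])/d[2]
def rv(yaw,tilt=0.):
    """tool down, y (closing) axis at world angle yaw; tilt: about the tool y"""
    y=np.array([np.cos(yaw),np.sin(yaw),0]); z=np.array([0,0,-1.]); x=np.cross(y,z)
    return (Rot.from_matrix(np.c_[x,y,z])*Rot.from_euler('y',tilt)).as_rotvec()
E
python3 - <<'E'
from h import *
im=np.load("top.npy")
c=cv2.resize(im[90:275,140:385],None,fx=3.2,fy=3.2,interpolation=cv2.INTER_CUBIC)
cv2.imwrite("pics/topcrop.png",c[:,:,::-1])
for n,uv,z in [("cab",(150,99),140),("cab",(238,99),140),("cab",(241,181),140),("cab",(147,178),140),("hL",(169,202),102),("hR",(218,202),102),("st",(316,137),65),("st",(371,139),65),("st",(369,208),30),("st",(313,204),30)]: print(n,onplane("top",uv,z).round(1))
hsv=cv2.cvtColor(im,cv2.COLOR_RGB2HSV)
m=((hsv[...,1]<60)&(hsv[...,2]>190)).astype(np.uint8); m[:,:300]=0;m[:,385:]=0;m[:130]=0;m[215:]=0
cs=max(cv2.findContours(m,0,2)[0],key=cv2.contourArea); print(cv2.boxPoints(cv2.minAreaRect(cs)).tolist(), cv2.approxPolyDP(cs,4,True)[:,0].tolist())
m=((hsv[...,0]<10)|(hsv[...,0]>170))&(hsv[...,1]>150)&(hsv[...,2]>90); m[:210]=0;m[275:]=0;m[:,:260]=0;m[:,300:]=0
v,u=np.nonzero(m); print("pen",onplane("top",(u[v.argmin()],v.min()),5),onplane("top",(u[v.argmax()],v.max()),5))
E
```

```text
cab [875.1 378.3 140. ]
cab [882.8 134.8 140. ]
cab [646.9 116.5 140. ]
cab [648.3 366.5 140. ]
hL [592.6 313.8 102. ]
hR [596.1 180.4 102. ]
st [807.3 -91.1  65. ]
st [ 805.9 -253.5   65. ]
st [ 605.3 -251.6   30. ]
st [613.  -86.9  30. ]
[[312.1596374511719, 204.80799865722656], [315.5636291503906, 136.7281951904297], [371.6235046386719, 139.5311737060547], [368.2195129394531, 207.61097717285156]] [[317, 137], [313, 204], [366, 206], [370, 141]]
pen [573.43822026   2.69215354   5.        ] [434.40271769  17.07344987   5.        ]
```

View pics/topcrop.png

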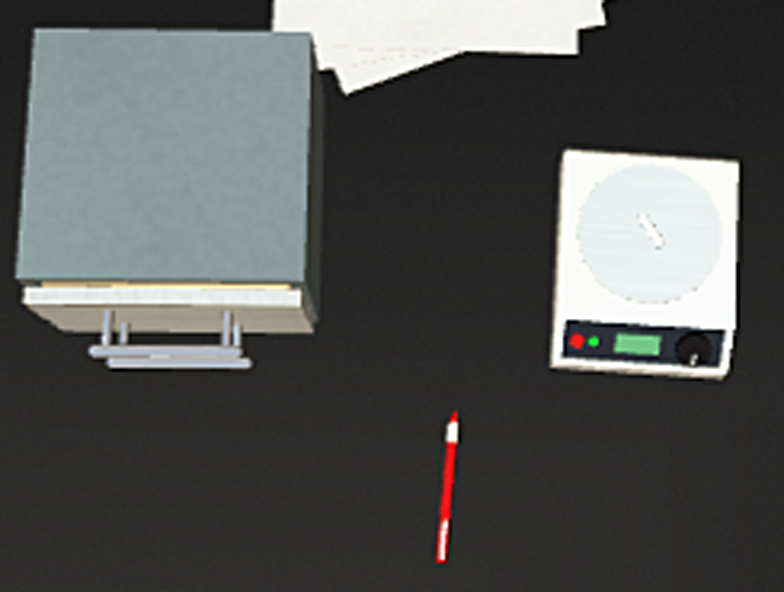

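The crop shows the top drawer's bar from (90,351) to (242,351), with the lower bar just below it. The drawer is slightly ajar. The stirrer's lower front edge runs from (551,367) to (724,379). Next I'll take a wrist view from above the handle.

Run:
```python
from h import *
f=lambda u,v:(140+(u+.5)/3.2-.5,90+(v+.5)/3.2-.5)
P=lambda u,v,z:onplane("top",f(u,v),z).round(1)
for a in [(35,28,140),(311,32,140),(304,284,140),(16,279,140),(90,351,102),(242,351,102),(565,150,65),(740,161,65),(551,367,9),(724,379,9),(555,364,15),(647,234,65)]: print(a,P(*a))
h=(P(90,351,102)+P(242,351,102))/2; yaw=np.arctan2(*(P(90,351,102)-P(242,351,102))[1::-1]); print(h,yaw)
best=None
for k in(0,np.pi):
    q=kinematics.ik([h[0]-20,h[1],270],rv(yaw+k))
    print(k,None if q is None else np.round(q,2))
    if q is not None and (best is None or abs(q[6])<abs(best[6])): best=q
robot.goto_joints(best); print(robot.read_t())
i=eyes.camera_info("wrist"); im=eyes.read_camera("wrist"); np.save("w1.npy",im)
cv2.imwrite("pics/w1.png",im[:,:,::-1]); print(i, robot.read_tcp_pos())
```

```text
(35, 28, 140) [876.9 376.8 140. ]
(311, 32, 140) [880.7 137.9 140. ]
(304, 284, 140) [653.6 133.7 140. ]
(16, 279, 140) [651.3 373.  140. ]
(90, 351, 102) [599.9 317.7 102. ]
(242, 351, 102) [603.4 188.2 102. ]
(565, 150, 65) [808.8 -91.7  65. ]
(740, 161, 65) [ 802.8 -253.1   65. ]
(551, 367, 9) [616.4 -85.5   9. ]
(724, 379, 9) [ 609.2 -247.4    9. ]
(555, 364, 15) [618.1 -88.6  15. ]
(647, 234, 65) [ 730.2 -166.7   65. ]
[601.65 252.95 102.  ] 1.5978167759821613
0 [-0.54  0.41  0.11  1.62 -0.05  1.12  1.17]
3.141592653589793 [-0.95  0.46  0.67  1.64 -0.31  1.14 -1.75]
1.9167
{'camera_matrix': array([[325.1922621 ,   0.        , 275.98822405],
       [  0.        , 325.1922621 , 207.29672196],
       [  0.        ,   0.        ,   1.        ]]), 'R': array([[-2.94962770e-02,  9.99564886e-01,  8.62568173e-05],
       [ 9.56945749e-01,  2.82136941e-02,  2.88892403e-01],
       [ 2.88764268e-01,  8.60379343e-03, -9.57361568e-01]]), 't': array([-236.96296489, -605.43903667,  254.41188219])} [580.96942593 254.44113978 269.8461174 ]
```

View pics/w1.png

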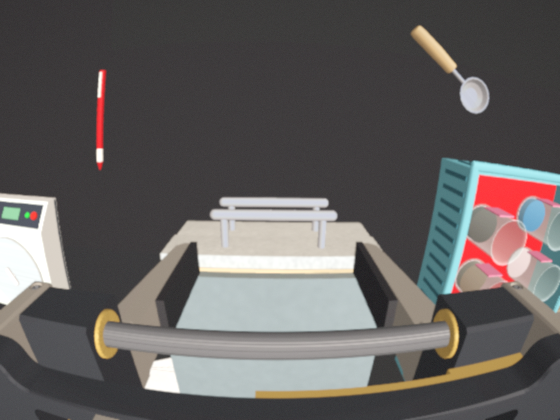

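The wrist view shows the top handle from (211,214) to (337,216). The drawer front's top edge is behind it at row ~262.

Run:
```python
from h import *
i=eyes.camera_info("wrist"); im=np.load("w1.npy")
# bar centre rows in columns 235..310
print([int(x) for x in im[203:230,270].mean(1)], [int(x) for x in im[250:276,270].mean(1)])
for uv,z in [((211,214.5),102),((337,216),102),((274,215.2),102),((201,261),120),((352,260),120),((274,268),138)]: print(uv,onplane("wrist",uv,z,i).round(1))
```

```text
[218, 213, 202, 170, 107, 85, 140, 192, 210, 217, 219, 218, 217, 218, 215, 209, 192, 155, 126, 161, 190, 196, 199, 201, 201, 201, 203] [199, 198, 199, 198, 201, 210, 230, 245, 250, 251, 250, 250, 249, 247, 248, 249, 250, 249, 244, 234, 234, 236, 229, 182, 147, 145]
(211, 214.5) [604.2 187.5 102. ]
(337, 216) [601.9 318.2 102. ]
(274, 215.2) [602.9 252.9 102. ]
(201, 261) [649.5 178.4 120. ]
(352, 260) [643.7 335.  120. ]
(274, 268) [644.8 254.2 138. ]
```

Run:
```python
from h import *
c=0.022; ex=np.array([np.cos(c),np.sin(c),0]); h=np.array([602.3,253,102.])
robot.grip(0.0)
p=h+19*ex; R=rv(np.pi/2+c)
p[2]=190; robot.servo_line(p,200,rotation=R); p[2]=101; robot.servo_line(p,80); print("down",robot.read_tcp_pos().round(1),np.round(robot.read_contact_force(),1))
p=p-147*ex; robot.servo_line(p,70); print("pulled",robot.read_tcp_pos().round(1),np.round(robot.read_contact_force(),1))
p=p+2.5*ex; robot.servo_line(p,50); p[2]=200; robot.servo_line(p,150)
q=p-0*ex; q[2]=300; robot.servo_line(q,250); robot.grip(1.0)
i=eyes.camera_info("wrist"); im=eyes.read_camera("wrist"); np.save("w2.npy",im); np.savez("w2i.npz",**i)
cv2.imwrite("pics/w2.png",im[:,:,::-1])
im=eyes.read_camera("top"); np.save("top2.npy",im); print(robot.read_t())
```

```text
down [621.7 253.6 101.7] [-0.2  0.2 -0.2]
pulled [474.4 250.  100.9] [-0.1  0.3  0.2]
10.5167
```

View pics/w2.png

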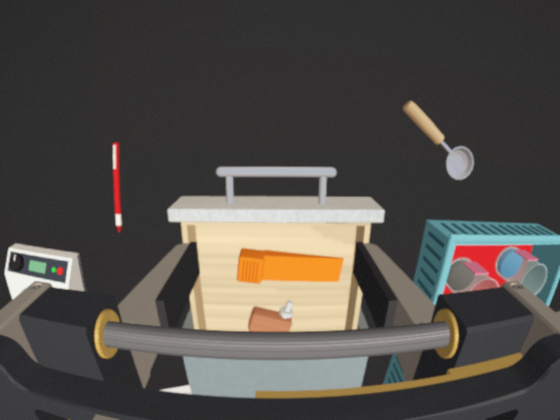

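The drawer is open. The wedge lies along y, with its grip block at the left, around (252,266) on the -y side, and its thin end at (342,270) on the +y side. The boss head is behind it. I'll zoom in for the corners.

Run:
```python
from h import *
im=np.load("w2.npy"); i=dict(np.load("w2i.npz"))
print((-i["R"].T@i["t"]).round())
c=cv2.resize(im[205:305,225:355],None,fx=6,fy=5.9,interpolation=cv2.INTER_CUBIC); c=cv2.resize(im[205:305,225:355],None,fx=6,fy=6,interpolation=cv2.INTER_CUBIC)
cv2.imwrite("pics/w2c.png",c[:,:,::-1])
```

```text
[395. 248. 449.]
```

View pics/w2c.png

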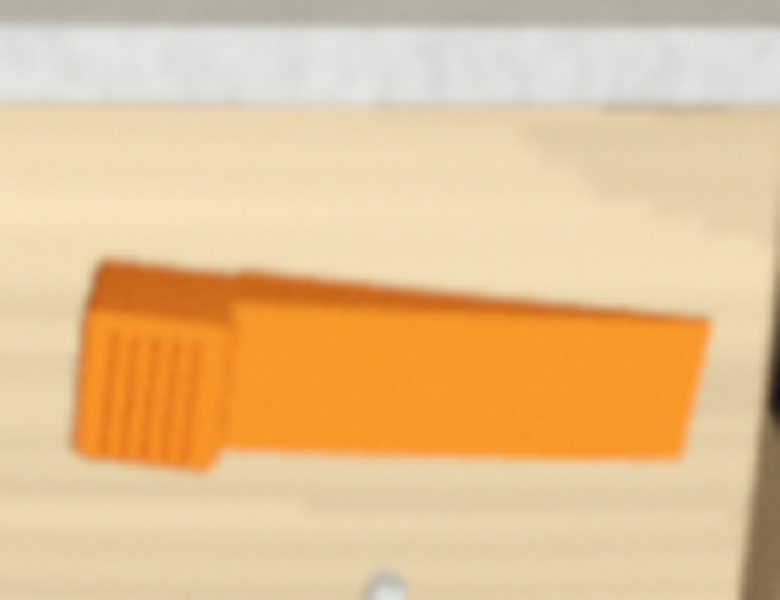

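The block's top corners are at about (86,312), (230,325), (213,470) and (75,456) in the crop. The thin-end corners are (710,320) and (683,460).

Run:
```python
from h import *
i=dict(np.load("w2i.npz"))
P=lambda u,v,z:onplane("wrist",(225+(u+.5)/6-.5,205+(v+.5)/6-.5),z,i)
b=[P(*a,110) for a in [(86,312),(230,325),(213,470),(75,456)]]; t=[P(710,320,83),P(683,460,83)]; l=P(103,261,80)
print(np.round(b,1).tolist(),np.round(t,1).tolist(),l.round(1))
g=np.mean(b,0); tip=np.mean(t,0); d=(tip-g)[:2]; print("grip",g.round(1),"tip",tip.round(1),"dist",np.hypot(*d),"yaw",np.arctan2(d[1],d[0]))
print("side yaw",np.arctan2(*(t[0]-l)[1::-1]))
for u in (50,400,700): print("panel inner edge",P(u,103,118).round(1), P(u,103,122).round(1))
```

```text
[[557.4, 208.9, 110.0], [559.3, 236.7, 110.0], [591.8, 233.5, 110.0], [589.6, 206.0, 110.0]] [[570.0, 336.5, 83.0], [603.9, 334.1, 83.0]] [560.  209.2  80. ]
grip [574.5 221.3 110. ] tip [587.  335.3  83. ] dist 114.69903782292847 yaw 1.4621631331730598
side yaw 1.4923767956529876
panel inner edge [512. 204. 118.] [510.6 204.6 122. ]
panel inner edge [510.5 267.2 118. ] [509.1 266.9 122. ]
panel inner edge [509.5 322.  118. ] [508.1 321.1 122. ]
```

Run:
```python
from h import *
wy=1.475; g=np.array([574.5,221.3]); sy=-0.04
ex=np.array([np.cos(sy),np.sin(sy)]); edge=np.array([611.5,-164.5])
pre=edge-(115+25)*ex
R0=None
for k in(0,np.pi):
    cy=wy-np.pi/2+k; a=kinematics.ik([*g,107],rv(cy)); b=kinematics.ik([*pre,27],rv(cy-(wy-sy)))
    print(k,a is not None and a.round(2),b is not None and b.round(2))
    if a is not None and b is not None:
        s=max(abs(a[6]),abs(b[6])); 
        if R0 is None or s<R0[0]: R0=(s,cy)
cy=R0[1]; np.save("cy.npy",cy)
robot.grip(0.54,40); robot.movep([*g,230],rv(cy)); robot.servo_line([*g,150],150); robot.servo_line([*g,107],60)
print(robot.read_tcp_pos().round(1),robot.read_contact_force().round(1))
robot.grip(0.0,40); print("w",robot.read_grip_width()*92,robot.read_grip_force())
robot.servo_line([*g,250],130); robot.hold(.15); print("w",robot.read_grip_width()*92,robot.read_grip_force(),robot.read_contact_force().round(1),robot.read_t())
i=eyes.camera_info("wrist"); im=eyes.read_camera("wrist"); np.save("w3.npy",im); np.savez("w3i.npz",**i,tcp=robot.read_tcp_pos())
cv2.imwrite("pics/w3.png",im[:,:,::-1])
```

```text
0 [-0.69  0.58  0.36  1.8  -0.27  0.81 -0.29] [-0.56  0.9   1.11  2.14 -1.12  0.89 -0.35]
3.141592653589793 [-0.37  0.57 -0.07  1.78  0.06  0.8   2.58] [-0.12  0.59  0.47  2.12 -0.51  0.54  2.26]
[574.8 221.3 107.1] [ 0.2 -0.8  0.4]
w 33.647182095213964 39.9228036403656
w 33.87886208893552 39.92215812206268 [-0.3 -0.2  0.3] 15.9
```

View pics/w3.png

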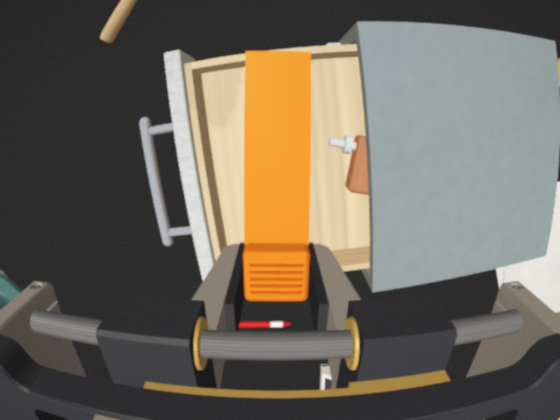

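The wedge is held and square between the pads. Its thin end is at row 52, cols 246–311. Next I'll measure the tip in the hand, carry the wedge in front of the stirrer, and look again.

Run:
```python
from h import *
i=dict(np.load("w3i.npz")); tcp=i["tcp"]; cy=float(np.load("cy.npy")); wy=1.475; sy=-0.04
a,b=[onplane("wrist",uv,tcp[2]-24,i) for uv in [(246,52),(311,52)]]
m=(a+b)/2-tcp; print("tip rel tcp, along/lateral",np.hypot(*m[:2]),np.arctan2(m[1],m[0]),"width",np.linalg.norm(a-b))
ex=np.array([np.cos(sy),np.sin(sy)]); edge=np.array([611.5,-164.5]); pre=edge-140*ex
R=rv(cy-(wy-sy))
robot.movep([*pre,160],R); print(robot.read_tcp_pos().round(1),robot.read_joints().round(2),robot.read_t(),robot.read_grip_force())
q=kinematics.ik([*(edge-52*ex),27],R); print("final ik",None if q is None else q.round(2))
i=eyes.camera_info("wrist"); im=eyes.read_camera("wrist"); np.save("w4.npy",im); np.savez("w4i.npz",**i,tcp=robot.read_tcp_pos())
cv2.imwrite("pics/w4.png",im[:,:,::-1])
```

```text
tip rel tcp, along/lateral 114.16234255725485 1.464604504458192 width 33.81859201300975
[ 472.6 -157.8  160.2] [-0.42  0.4   0.83  2.08 -0.4   0.83 -0.96] 17.45 39.92231905460358
final ik [-0.26  0.74  0.65  1.92 -0.67  0.71 -0.82]
```

View pics/w4.png

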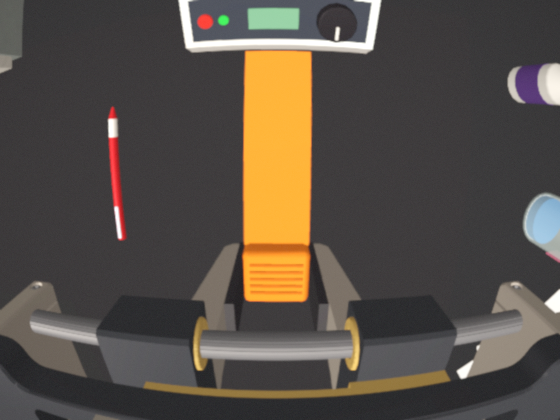

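The stirrer's lower front edge is visible from about (188,52) to (371,48), just beyond the wedge tip at row 52.

Run:
```python
from h import *
i=dict(np.load("w4i.npz")); im=np.load("w4.npy")
for u in (200,230,340,360): print(u,[int(x) for x in im[38:62,u].mean(1)])
for uv in [(188,52),(371,48),(200,51.5),(360,48.5)]: print(uv,[onplane("wrist",uv,z,i).round(1).tolist() for z in(9,15)])
a,b=[onplane("wrist",uv,i["tcp"][2]-24,i) for uv in [(246,52),(311,52)]]; print(a,b)
```

```text
200 [87, 88, 110, 186, 246, 255, 255, 255, 253, 221, 200, 198, 194, 168, 107, 63, 62, 58, 61, 60, 57, 59, 58, 58]
230 [93, 157, 230, 254, 255, 255, 254, 235, 208, 199, 198, 184, 129, 70, 60, 59, 61, 59, 60, 60, 60, 61, 60, 59]
340 [59, 57, 68, 156, 233, 255, 255, 255, 252, 218, 201, 198, 189, 151, 92, 63, 58, 60, 58, 59, 58, 60, 61, 60]
360 [89, 88, 90, 100, 185, 254, 255, 255, 255, 255, 241, 210, 200, 197, 182, 119, 64, 61, 60, 58, 61, 62, 62, 59]
(188, 52) [[616.9, -82.0, 9.0], [615.6, -83.6, 15.0]]
(371, 48) [[615.2, -251.6, 9.0], [614.0, -249.8, 15.0]]
(200, 51.5) [[616.0, -93.5, 9.0], [614.8, -94.8, 15.0]]
(360, 48.5) [[614.2, -240.8, 9.0], [613.0, -239.2, 15.0]]
[ 587.62631062 -146.62797619  136.14692525] [ 586.47498065 -180.49805291  136.14692525]
```

Run:
```python
from h import *
cy=float(np.load("cy.npy")); sy=-0.042; R=rv(cy-(1.475+0.042))
ex=np.array([np.cos(sy),np.sin(sy)]); edge=np.array([612.5,-166.5])
at=lambda d:edge-(114.2-d)*ex   # tip d past the edge
robot.servo_line([*at(-25),60],120,rotation=R); F0=robot.read_contact_force(); print(F0.round(2))
z=32
robot.servo_line([*at(-25),z],60)
while z>23:
    f=robot.read_contact_force()-F0
    print(z,robot.read_tcp_pos()[2].round(2),f.round(2),robot.read_wrist_torque().round(2))
    if f[2]>1.5: break
    z-=.5; robot.servo_line([*at(-25),z],15)
print(robot.read_t(),robot.read_grip_force())
np.save("z.npy",z)
robot.servo_line([*at(20),z],60); robot.hold(.15)
print(robot.read_contact_force()-F0,robot.read_t())
np.save("F0.npy",F0)
```

```text
[-0.16 -0.4  -1.03]
32 31.77 [-0.34 -0.08 -0.07] [0.   0.14 0.  ]
31.5 31.69 [0.44 0.62 0.6 ] [ 0.02  0.16 -0.04]
31.0 31.06 [ 0.36  0.93 -0.01] [0.01 0.2  0.05]
30.5 30.48 [ 0.84  0.27 -0.17] [ 0.04  0.19 -0.01]
30.0 29.97 [ 1.35 -0.02 -0.04] [-0.04  0.15 -0.02]
29.5 29.45 [0.8  0.8  0.23] [0.02 0.21 0.03]
29.0 28.97 [0.21 0.24 0.41] [0.05 0.18 0.04]
28.5 28.47 [0.57 0.75 0.06] [-0.01  0.15  0.02]
28.0 27.96 [1.   0.12 0.34] [0.04 0.17 0.01]
27.5 27.49 [0.57 0.3  0.3 ] [-0.02  0.2   0.03]
27.0 27.39 [-1.6   1.44  5.23] [ 0.14  0.47 -0.  ]
21.6 39.92403745651245
[ 1.13362755 -0.38091385  5.06170214] 22.65
```

Run:
```python
from h import *
cy=float(np.load("cy.npy")); sy=-0.042; F0=np.load("F0.npy"); z=float(np.load("z.npy"))
ex=np.array([np.cos(sy),np.sin(sy)]); edge=np.array([612.5,-166.5]); at=lambda d:edge-(114.2-d)*ex
im=eyes.read_camera("top"); np.save("tA.npy",im); sA=eyes.read_camera("scene")
np.save("sA.npy",sA)
for d in list(range(30,63,3))+[63]:
    robot.servo_line([*at(d),z],30); 
    print(d,robot.read_tcp_pos().round(2),(robot.read_contact_force()-F0).round(1),robot.read_wrist_torque().round(2))
robot.hold(.3); print(robot.read_grip_force(),robot.read_t(),(robot.read_contact_force()-F0).round(1))
np.save("sB.npy",eyes.read_camera("scene")); np.save("tB.npy",eyes.read_camera("top")); 
im=eyes.read_camera("wrist"); np.save("wB.npy",im); np.savez("wBi.npz",**eyes.camera_info("wrist"))
cv2.imwrite("pics/wB.png",im[:,:,::-1])
```

```text
30 [ 527.94 -163.3    27.37] [-2.   0.4  9.4] [-0.09  0.41 -0.  ]
33 [ 530.72 -163.47   27.37] [-2.2 -0.5 11.3] [-0.12  0.64 -0.03]
36 [ 533.69 -163.62   27.35] [-3.3  0.7  9.8] [-0.06  0.63  0.01]
39 [ 536.75 -163.77   27.38] [-1.8  0.3 10.6] [-0.08  0.62  0.03]
42 [ 539.39 -163.89   27.37] [-3.   1.  11.5] [-0.09  0.82 -0.02]
45 [ 541.26 -164.07   27.38] [-7.2  0.  15.1] [-0.1   1.41 -0.03]
48 [ 543.92 -164.24   27.34] [-7.2  0.5 14.9] [-0.06  1.61 -0.03]
51 [ 546.86 -164.43   27.34] [-6.9  0.  15.8] [-0.1   1.66 -0.04]
54 [ 549.82 -164.57   27.32] [-6.6  0.8 16. ] [-0.13  1.65 -0.04]
57 [ 552.81 -164.7    27.33] [-6.8  1.7 14.6] [-0.11  1.62 -0.  ]
60 [ 555.83 -164.86   27.35] [-6.6  0.6 15.4] [-0.12  1.62 -0.02]
63 [ 558.8  -165.01   27.34] [-6.2 -0.2 15. ] [-0.13  1.7  -0.  ]
39.984996914863586 26.2833 [-6.4  0.2 15.4]
```

View pics/wB.png

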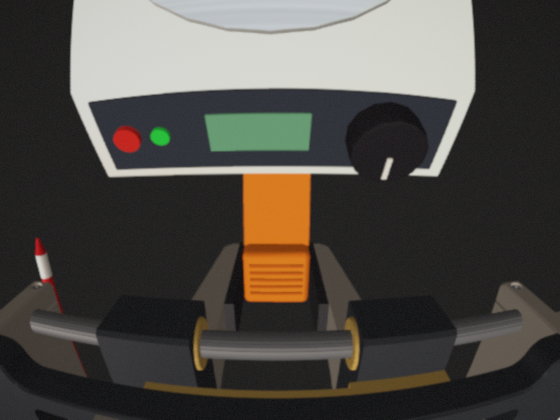

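The wedge is under the edge and centred, with the edge at row ~176, cols 108–438. I need to know whether the stirrer tilted or slid, so I'll measure the edge position and compare the before and after images.

Run:
```python
from h import *
i=dict(np.load("wBi.npz"))
for uv in [(108,177),(438,176),(277,173.5)]: print(uv,[onplane("wrist",uv,z,i).round(1).tolist() for z in (9,12)])
def box(a,roi):
    r=[x[roi].astype(np.float32).mean(2) for x in a]
    w=cv2.createHanningWindow(r[0].shape[::-1],cv2.CV_32F); return cv2.phaseCorrelate(r[0],r[1],w)
A,B=np.load("tA.npy"),np.load("tB.npy")
hs=[cv2.cvtColor(x,cv2.COLOR_RGB2HSV) for x in (np.load("top.npy"),A,B)]
for n,lo,hi in [("lcd",(50,60,80),(75,200,255)),("red",(0,150,120),(8,255,255))]:
    for h in hs:
        m=cv2.inRange(h,lo,hi); m[:185]=0;m[212:]=0;m[:,:312]=0;m[:,372:]=0
        M=cv2.moments(m,True); print(n,M["m00"],M["m10"]/max(M["m00"],1),M["m01"]/max(M["m00"],1))
print("rear top",box((A,B),np.s_[125:165,305:385]))
print("plate/rear scene",box((np.load("sA.npy"),np.load("sB.npy")),np.s_[245:310,205:290]))
# scene white back-edge rows
sa,sb=np.load("sA.npy"),np.load("sB.npy")
c=np.hstack([cv2.resize(x[235:310,200:290],None,fx=4.4,fy=4.4,interpolation=cv2.INTER_CUBIC) for x in(sa,sb)])
cv2.imwrite("pics/sAB.png",c[:,:,::-1])
```

```text
(108, 177) [[612.6, -71.2, 9.0], [613.2, -73.0, 12.0]]
(438, 176) [[605.1, -259.5, 9.0], [605.7, -257.9, 12.0]]
(277, 173.5) [[608.8, -168.0, 9.0], [609.4, -168.0, 12.0]]
lcd 93.0 338.26881720430106 197.0
lcd 93.0 338.18279569892474 197.0
lcd 27.0 331.85185185185185 195.40740740740742
red 14.0 319.64285714285717 195.92857142857142
red 14.0 319.64285714285717 195.92857142857142
red 14.0 320.0 195.57142857142858
rear top ((0.015664103165065058, -0.2214475833674463), 1.014237869679928)
plate/rear scene ((0.09661238148986939, 0.1990174531800264), 0.9692262299266863)
```

View pics/sAB.png

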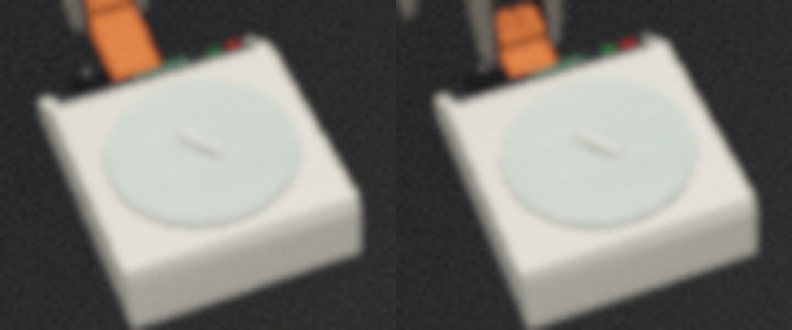

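The stirrer stayed put: the rear moved by less than 1 mm. Contact began at about 42 mm of insertion and the tip is now about 62 mm in, so the feet should be up about 2.7 mm. I'm handing it in.

```bash
python3 -c "
from cell import robot, eyes, kinematics
print(robot.read_grip_force(),robot.read_t(),robot.job_done())"
```

```text
the job is handed in; nothing more can be done
39.9849808216095 26.4333 None
```

I handed the job in at 26.4 s with the wedge gripped at 40 N under the middle of the stirrer's front edge; the front feet are up about 2.7 mm (estimated from insertion depth), the stirrer shifted under 1 mm, and no verdict came back.

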